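# Seal the oak moisture sample in the airtight tub

## Robot

A 6-joint arm with a two-finger parallel gripper is mounted at the origin on a cart in front of the work surface, level with it; the furniture and walls round the work are solid. World frame = base frame: x ahead of the robot, y to its left, z up, the work surface at z = 0. Lengths are in m, angles in rad, forces in N, time in s.
With the tool pointing down it reaches from about 0.25 to 0.8 m from the base axis. Payload 8.5 kg.
Tool frame: the origin (TCP) lies midway between the tips of the shut fingers; the grasp point (between the pads) lies 19 mm behind it; z points along the fingers, y is the line along which they close (so a half turn about z gives the same grasp; the last joint's range is limited). The gripper opens to 85 mm and grips with 20 to 120 N. Pads are 22 mm wide; open, the fingers measure 114 mm over their backs; the gripper's body (76 mm by 85 mm) begins 54 mm behind the grasp point. The pads swing forward as they close: fully open they stand 13 mm farther back than shut.
Start: joints at [1.325, 0.238, -0.013, 1.319, 0, 1.571], TCP at [0.128, 0.509, 0.231] pointing down, gripper open.
Joint ranges: [-2.66, 2.66], [-1.03, 1.9], [-1.14, 1.46], [-1.82, 2.27], [-1.45, 1.34], [-3.14, 3.14]. Speed limits (rad/s): [2.22, 2.22, 2.79, 3.14, 3.14, 3.14].

## Interface

Orientations are given as a unit quaternion [x, y, z, w].
In Python, from bench import robot gives the robot as it stands.
- The arm moves only by the tool drive_tool, never from a script. Its arguments are lists of equal length, an entry for each row: "linear": the shift along the tool's x, y, z in units of 3 cm (1.0 is 3 cm), a list of three; "dr": the turn, a rotation vector about the tool's x, y, z in units of 90 degrees (1.0 is 90 degrees), a list of three; "grip": the closure, from 0 (fully open) to 1 (shut). In form: {"linear": [[tx, ty, tz], ...], "dr": [[ax, ay, az], ...], "grip": [grip, ...]}. A call has 1 to 12 rows; each row shifts and turns the commanded pose from where the row before left it, along the tool's axes as they then stand; what a row does not reach is not made up. A row lasts 1/10 s, in which the tool goes at most 50 mm and 8.59 degrees, less where a joint would pass 70% of its speed; a pose out of reach is approached as far as the arm can. A call with a number of a shift or a turn outside -1 to 1 is refused whole. A call with a gripper value outside its range is refused whole. The fingers move at their own pace and stop on an object; the grip force is fixed at half the most. Time passes only in rows, so rows that do not move let the fingers close. It gives the time, the measured TCP pose, the force, the opening and the grip force at its end, in the units of the state.
- robot.state(): the state, without advancing time (a new reading comes with each control period).
- robot.snapshot(name): name is "side" or "top"; returns (picture, depth): 384x512x3 uint8, red, green, blue; 384x512 float32, m along the optical axis (not along the pixel's ray), 0 where there is no reading.
- robot.camera_model(name): a dict with "fx", "fy", "cx", "cy" (pixels), "rvec" (rotation vector, rad) and "tvec" (3), from world to camera coordinates, as OpenCV has them. Camera axes: x right, y down, z forward; pixel columns grow to the right and rows downward; lengths in m; the calibration is good to about 2 mm. A picture is of the moment at which its call begins. camera_model takes no time and is no camera call.
- robot.job_done(): hands the job in; it is judged then, once.
The state is a dict: "t": time; "qpos": joint angles; "joint_velocities": joint speeds; "tau": joint torques, N m; "eef_pos": TCP position; "eef_rot": TCP orientation; "ft_force": force on the tool from outside, world axes, zero at the start; "wrist_torque": the same for the moment, N m; "width": finger opening in m; "finger_force": force on a finger pad.
Only numpy, scipy, OpenCV 4.12 (cv2) and the standard library are available. Lean on these libraries where they do the work, as an engineer would, in place of code of your own. Each camera call takes 0.05 s, during which the arm holds its last target. There are 200 camera calls.

## Task

Put the oak moisture sample, the shortest and thinnest of the loose strips, flat in the open airtight tub and lay the lid square on the mouth. Then press the lid's rim down section by section, all the way round, until it has snapped past the rubber seal everywhere and lies flush on the tub. Leave the other wood and the oilstone box where they are.

Things in the scene. Friction and masses are not known exactly. Their poses are not given: they have to be found in the camera images.
- sample: the oak sample: the shortest and thinnest loose strip of oak, 24 wide (own x) x 150 long (own y) x 19 high, about 50 g, lying flat; origin at the centre of its underside
- tub: the open airtight tub of grey plastic, loose, standing on a fixed low plywood riser (top 62 above the table): a rectangle with cut corners, 184 (own x) x 140 (y) over its rim, 66 high, about 0.85 kg. Origin at the centre of its underside, z up; half a turn about z makes no difference
- tub_floor (a point): centre of the tub's inner floor, 5 above the tub's origin. The walls lean in to leave 162 (x) x 118 (y) at the floor, so the sample goes in with its length along the tub's x
- tub_mouth (a point): centre of the tub's mouth, level with the rim, 66 above the tub's origin. Mouth 168 (x) x 124 (y) inside, corners cut by 28, its edge flared by 2.5. A black rubber seal runs round inside it, 15 below the rim, and stands 3 in from the wall; it yields outward under load
- lid: the press-on lid of lighter grey plastic, outline as the tub: 188 (own x) x 144 (y) x 41 high, about 0.25 kg, lying right way up. Origin at the centre of its underside (bottom of its lips), z up. Laid on the mouth with its x along the tub's x, either way round, it rests on the seal, origin about 54 above the tub's; fully home it is about 42 above
- lid_grip (a point): middle of the lid's bridge handle, 35 above the lid's origin: a bar 84 long (lid's x) x 14 wide (y), 12 high, on two posts at its ends; it stands in the lid's recess
- lid_panel (a point): middle of the lid's recessed panel, 8 above the lid's origin; at least 32 of free panel on each side of the handle bar, for the fingers. Pressing here does not seat the seal: the rim is a flange 21 wide (underside 23, top 26 above the origin) in 8 sections that flex one by one
- press_e (a point): press point on top of the lid's rim section, short end at the lid's +x: [81, 0, 26] in the lid's frame when unbent. Below each section a tongue with a round lip goes inside the mouth (0.8 play) and snaps under the rubber at 8 to 20 N of downward push (25 N is safe), moving about 11. Home, the point is 69 above the tub's origin; resting on the seal, about 80
- press_ne (a point): press point on top of the lid's rim section, cut corner at +x +y: [68, 46, 26] in the lid's frame when unbent. 69 above the tub's origin when home, about 80 when it only rests on the seal. Sections already pressed may rise by 3 while others still stand proud
- press_n (a point): press point on top of the lid's rim section, long side at +y: [0, 59, 26] in the lid's frame when unbent. 69 above the tub's origin when home, about 80 when it only rests on the seal
- press_nw (a point): press point on top of the lid's rim section, cut corner at -x +y: [-68, 46, 26] in the lid's frame when unbent. 69 above the tub's origin when home, about 80 when it only rests on the seal
- press_w (a point): press point on top of the lid's rim section, short end at -x: [-81, 0, 26] in the lid's frame when unbent. 69 above the tub's origin when home, about 80 when it only rests on the seal
- press_sw (a point): press point on top of the lid's rim section, cut corner at -x -y: [-68, -46, 26] in the lid's frame when unbent. 69 above the tub's origin when home, about 80 when it only rests on the seal
- press_s (a point): press point on top of the lid's rim section, long side at -y: [0, -59, 26] in the lid's frame when unbent. 69 above the tub's origin when home, about 80 when it only rests on the seal
- press_se (a point): press point on top of the lid's rim section, cut corner at +x -y: [68, -46, 26] in the lid's frame when unbent. 69 above the tub's origin when home, about 80 when it only rests on the seal
- wide_strip: a wider loose oak strip, 36 x 170 x 22, origin at the centre of its underside; not the sample
- long_stick: a loose square oak stick, 23 x 210 x 22, origin at the centre of its underside; not the sample
- stone_box: a brown wooden oilstone box, 70 x 190 (own y) x 45 high, 0.75 kg, origin at the centre of its underside
- stack_top (a point): middle of the top of the fixed timber stack under blue sheeting, 200 above the table: about 420 long and 160 wide, its length running 48 degrees to the left of straight ahead, its highest places 220 above the table. It parts the sample and lid (left of it) from the tub (right of it); carry over it or round it
- riser_top (a point): centre of the top of the fixed plywood riser that carries the tub: board 220 (x) x 255 (y), top 62 above the table

How it is judged:
On the way, in this order (a step that is already met when the one before it is completed fails the run):
1. the sample lies flat on the tub's floor, let go (x of sample in the frame of tub between -0.02 and 0.02 m and y of sample in the frame of tub between -0.06 and 0.06 m and z of sample in the frame of tub between -0.002 and 0.014 m and angle between sample's own z axis and vertical below 0.15 rad and contact force between the fingers and sample below 0.2 N), for 0.2 s.
2. the lid lies square on the mouth over the sample, resting on the seal or deeper (horizontal distance between lid and tub below 0.006 m and angle between the x axis of lid and the x axis of tub, either way round below 0.08 rad and x of sample in the frame of tub between -0.02 and 0.02 m and y of sample in the frame of tub between -0.06 and 0.06 m and z of sample in the frame of tub between -0.002 and 0.014 m and z of lid in the frame of tub between 0.036 and 0.0585 m), for 0.2 s.
At the end, for the whole second after the job is handed in: the sample lies flat on the tub's floor, the tub stands upright on the riser, the lid is square on it (centre within 6 mm, 4.5 degrees) and the flange of all 8 rim sections is home on the tub's rim (none more than 2.5 mm proud); everything is released and at rest (x of sample in the frame of tub between -0.02 and 0.02 m and y of sample in the frame of tub between -0.06 and 0.06 m and z of sample in the frame of tub between -0.002 and 0.014 m and horizontal distance between lid and tub below 0.006 m and angle between the x axis of lid and the x axis of tub, either way round below 0.08 rad and z of each of press_e, press_ne, press_n, press_nw, press_w, press_sw, press_s, press_se in the frame of tub below 0.0715 m and z of lid in the frame of tub above 0.036 m and angle between tub's own z axis and vertical below 0.05 rad and height (world z) of tub between 0.055 and 0.072 m and linear speed of each of tub, lid below 0.02 m/s and angle between sample's own z axis and vertical below 0.15 rad); the robot touches nothing.
It fails at once if the wide oak strip is shifted by more than 30 mm (distance of wide_strip from where it was at the start of the episode above 0.03 m).
It fails at once if the long oak stick is shifted by more than 30 mm (distance of long_stick from where it was at the start of the episode above 0.03 m).
It fails at once if the oilstone box is shifted by more than 30 mm (distance of stone_box from where it was at the start of the episode above 0.03 m).
It also fails if it takes over 72 s, if anything falls off the work surface, if the arm or the gripper's body presses on something with over 40 N, if the wrist force passes 120 N, or if a joint passes its speed limit or range.

## Working session

There is one attempt and no reset: what is moved stays moved. The work goes in short steps, Python scripts to look and compute and a tool call to move; the robot and the scene stay as the last step left them, time stands still between calls to the robot, and variables do not carry over. Pictures are saved under pics/ and viewed, at most 10 in all, crops included, and the job is handed in when it is done.

Besides the shell and the picture viewer there is one more tool, called by a JSON object that holds its "api" and its "payload". drive_tool: Moves the arm, as the interface text tells. Its arguments: {"type":"object","properties":{"linear":{"type":"array","items":{"type":"array","items":{"type":"number"}}},"dr":{"type":"array","items":{"type":"array","items":{"type":"number"}}},"grip":{"type":"array","items":{"type":"number"}}},"required":["linear","dr","grip"]}

```bash
mkdir -p pics; ls; cat > h.py <<'E'
import numpy as np,cv2
from bench import robot
from scipy.spatial.transform import Rotation as R
def cloud(name):
    im,d=robot.snapshot(name); c=robot.camera_model(name)
    v,u=np.mgrid[:d.shape[0],:d.shape[1]]
    P=np.stack([(u-c['cx'])/c['fx']*d,(v-c['cy'])/c['fy']*d,d],-1)
    Rm=cv2.Rodrigues(np.array(c['rvec'],float))[0]
    W=(P-np.array(c['tvec']).ravel())@Rm
    W[d==0]=np.nan
    return im,W
E
python3 - <<'E'
from h import *
s=robot.state();print({k:np.round(v,4) for k,v in s.items()})
ims=[]
for n in('top','side'):
    im,W=cloud(n); np.savez('%s0.npz'%n,im=im,W=W)
    cv2.imwrite(f'pics/{n}0.png',im[...,::-1])
E
```

```text
pics
{'t': np.float64(0.0), 'qpos': array([ 1.325 ,  0.2388, -0.0142,  1.3192, -0.    ,  1.5708]), 'joint_velocities': array([ 0.0011,  0.0008, -0.0003,  0.001 , -0.0008, -0.0008]), 'tau': array([ 2.90000e-03, -5.38770e+01,  3.46439e+01,  1.81000e-02,
        2.00000e-04,  0.00000e+00]), 'eef_pos': array([0.1277, 0.5088, 0.2307]), 'eef_rot': array([ 1.226e-01,  9.925e-01, -7.000e-04, -1.000e-04]), 'ft_force': array([ 0.6367, -0.4109,  0.0054]), 'wrist_torque': array([-0.0034,  0.064 , -0.0162]), 'finger_force': np.float64(0.0), 'width': np.float64(0.0855)}
```

View pics/top0.png

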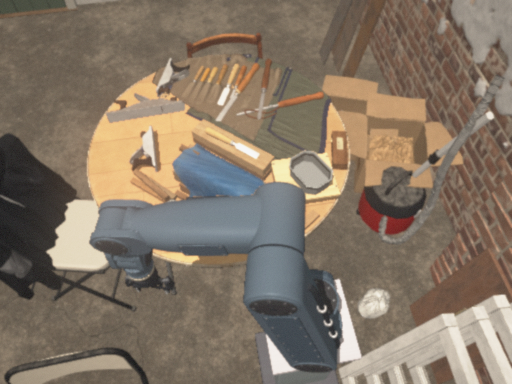

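View pics/side0.png

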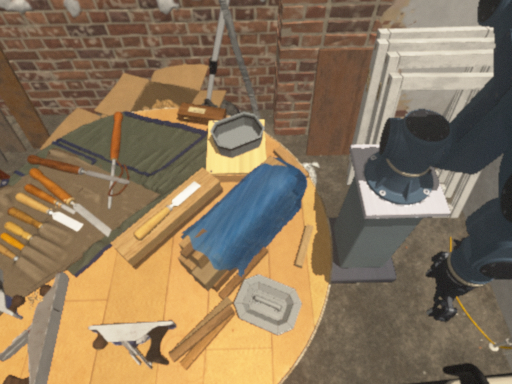

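Top: tub (312,172) on the riser; arm covers the middle. Side: lid at (267,303), strips at about (200,330), (240,275) and (302,247), stone box (200,113), tub (237,135). I'll make an orthographic view from the side cloud.

```bash
cat > /tmp/o.py <<'E'
import numpy as np,cv2
S=np.load('side0.npz');im,W=S['im'],S['W']
for p in[(267,303),(195,340),(215,318),(240,275),(302,247),(200,113),(237,135),(250,170),(255,210)]:
    print(p,np.round(W[p[1],p[0]],3))
# ortho, 1 px=1.25mm; up=+x, left=+y ; x -.05...0.7 ; y -.4..0.6
img=np.zeros((600,800,3),np.uint8)
X,Y,Z=W[...,0],W[...,1],W[...,2]
big=cv2.resize(np.nan_to_num(W),None,fx=4,fy=4,interpolation=cv2.INTER_LINEAR).reshape(-1,3);bi=cv2.resize(im,None,fx=4,fy=4).reshape(-1,3)
m=(big[:,2]>-.02)&(big[:,2]<.3);o=np.argsort(big[m][:,2]);b=big[m][o];c=bi[m][o]
u=((0.6-b[:,1])/.00125).astype(int);v=((.75-b[:,0])/.00125).astype(int)
k=(u>=0)&(u<800)&(v>=0)&(v<600);img[v[k],u[k]]=c[k]
cv2.imwrite('pics/ortho.png',img[...,::-1])
E
python3 /tmp/o.py
```

```text
(267, 303) [0.507 0.464 0.039]
(195, 340) [0.711 0.562 0.046]
(215, 318) [0.658 0.504 0.046]
(240, 275) [0.586 0.376 0.036]
(302, 247) [0.385 0.281 0.019]
(200, 113) [ 0.746 -0.302  0.048]
(237, 135) [ 0.595 -0.165  0.066]
(250, 170) [ 0.548 -0.003  0.06 ]
(255, 210) [0.536 0.259 0.233]
```

View pics/ortho.png

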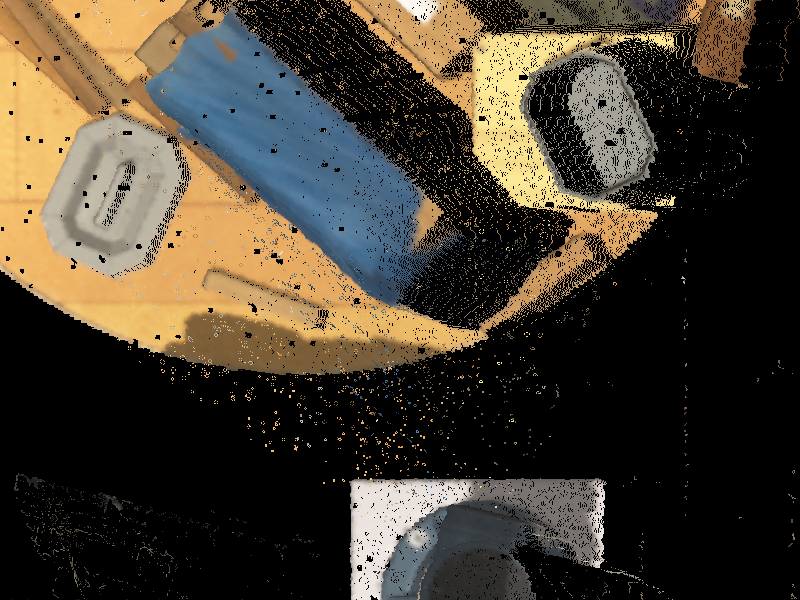

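The ortho view shows the sample at (265,297), lid (117,195), tub (588,125), and the other strips upper left. I'll fit the poses now.

```bash
cat > fit.py <<'E'
import numpy as np,cv2
def rect(W,lo,hi,zlo,zhi):
    P=W.reshape(-1,3);m=np.all((P[:,:2]>lo)&(P[:,:2]<hi),1)&(P[:,2]>zlo)&(P[:,2]<zhi)
    Q=P[m].astype(np.float32)
    # keep dense
    d=np.linalg.norm(Q[:,None,:2]-Q[None,:,:2],axis=-1);Q=Q[(d<.007).sum(1)>=5]
    r=cv2.minAreaRect(Q[:,:2]*1000);b=cv2.boxPoints(r)
    e=[b[1]-b[0],b[2]-b[1]];l=max(e,key=np.linalg.norm);a=np.degrees(np.arctan2(l[1],l[0]))%180
    return len(Q),np.round(r[0],1),np.round(r[1],1),round(float(a),1),np.round(np.median(Q[:,2]),4),Q
if __name__=='__main__':
    W=np.load('side0.npz')['W'];T=np.load('top0.npz')['W']
    print('sample',rect(W,(.32,.17),(.43,.36),.013,.025)[:5])
    print('lid   ',rect(W,(.38,.35),(.63,.57),.02,.032)[:5])
    print('handle',rect(W,(.45,.42),(.56,.49),.034,.05)[:5])
    for n,w in(('side',W),('top',T)):
        print('tub',n,rect(w,(.47,-.26),(.72,-.03),.118,.14)[:5])
        print('floor',n,rect(w,(.5,-.24),(.7,-.05),.066,.08)[:5])
    print('tub yellow z', np.nanmedian(W[165:175,212:230,2]))
    P=W.reshape(-1,3)
    g=(P[:,0]>.2)&(P[:,0]<.8)&(P[:,1]>-.1)&(P[:,1]<.6)
    print('stack max',np.nanmax(P[g&(P[:,2]<.3)][:,2]))
E
python3 fit.py
```

```text
sample (320, array([379. , 258.9]), array([ 73.7, 175.6]), 92.3, np.float32(0.019))
lid    (1723, array([523.4, 450.8]), array([167.7, 233.1]), 163.4, np.float32(0.0255))
handle (133, array([506.8, 461. ]), array([13.8, 82.1]), 155.2, np.float32(0.0399))
tub side (344, array([ 592.8, -136.1]), array([184.3, 141.3]), 24.3, np.float32(0.1266))
floor side (533, array([ 593.7, -136. ]), array([169.7, 130.8]), 25.0, np.float32(0.0688))
tub top (245, array([ 594.7, -134.7]), array([183.2, 141.1]), 25.3, np.float32(0.1276))
floor top (451, array([ 588.2, -135. ]), array([181.3, 132.2]), 22.1, np.float32(0.0704))
tub yellow z 0.06169456113481092
stack max 0.2378069301727901
```

```bash
cat >> fit.py <<'E'
    im=np.load('side0.npz')['im'];h=cv2.cvtColor(im,cv2.COLOR_RGB2HSV)
    G=W.copy();G[h[...,1]>70]=np.nan
    print('lid grey',rect(G,(.38,.35),(.63,.57),.02,.032)[:5])
    print('handle grey',rect(G,(.45,.42),(.56,.49),.036,.05)[:5])
    Q=rect(W,(.32,.17),(.43,.36),.016,.023)[5]
    for it in range(4):
        c=np.median(Q[:,:2],0);u=np.linalg.svd(Q[:,:2]-c)[2];p=(Q[:,:2]-c)@u.T
        lo,hi=np.percentile(p,[2,98],0);print(len(Q),c,np.degrees(np.arctan2(u[0,1],u[0,0])),lo,hi,c+((lo+hi)/2)@u)
        Q=Q[abs(p[:,1]-(lo+hi)[1]/2)<.014]
E
python3 fit.py|tail -7
```

```text
stack max 0.2378069301727901
lid grey (1452, array([511.8, 457. ]), array([144.1, 198.3]), 155.8, np.float32(0.0259))
handle grey (124, array([506.8, 461. ]), array([13.8, 82.1]), 155.0, np.float32(0.04))
286 [0.37851733 0.2785532 ] 70.25939 [-0.07558188 -0.01236907] [0.06747919 0.01065884] [0.3779538  0.27445111]
286 [0.37851733 0.2785532 ] 70.25939 [-0.07558188 -0.01236907] [0.06747919 0.01065884] [0.3779538  0.27445111]
286 [0.37851733 0.2785532 ] 70.25939 [-0.07558188 -0.01236907] [0.06747919 0.01065884] [0.3779538  0.27445111]
286 [0.37851733 0.2785532 ] 70.25939 [-0.07558188 -0.01236907] [0.06747919 0.01065884] [0.3779538  0.27445111]
```

```bash
cat > plan.py <<'E'
# usage: plan.py g  x,y,z,tyaw_deg[,g] ...   -> rows (starting at measured pose; tool kept vertical)
import sys,math,json
from h import *
s=robot.state();p=np.array(s['eef_pos']);r=R.from_quat(s['eef_rot'])
lin=[];dr=[];g=[]
for a in sys.argv[1:]:
    v=[float(k) for k in a.split(',')];t=np.array(v[:3]);gg=v[4]
    y=math.radians(v[3]);yy=np.array([math.cos(y),math.sin(y),0]);z=np.array([0,0,-1.])
    rt=R.from_matrix(np.stack([np.cross(yy,z),yy,z],1))
    w=(r.inv()*rt).as_rotvec();d=t-p
    n=max(1,math.ceil(np.degrees(np.linalg.norm(w))/8.5),math.ceil(np.linalg.norm(d)/(float(v[5]) if len(v)>5 else .0298)))
    for i in range(n):
        l=r.inv().apply(t-p)/(n-i)/.03; e=(r.inv()*rt).as_rotvec()/(n-i)/(math.pi/2)
        l=np.round(l,2);e=np.round(e,4)
        lin.append(l.tolist());dr.append(e.tolist());g.append(gg)
        p=p+r.apply(l*.03);r=r*R.from_rotvec(e*math.pi/2)
print(len(lin))
for i in range(0,len(lin),12):print('{"linear":',json.dumps(lin[i:i+12]),'"dr":',json.dumps(dr[i:i+12]),'"grip":',g[i:i+12])
E
python3 plan.py .378,.2745,.12,-19.7,0
```

```text
13
{"linear": [[-0.77, -0.43, 0.28], [-0.82, -0.32, 0.28], [-0.85, -0.22, 0.29], [-0.87, -0.11, 0.28], [-0.88, 0.01, 0.28], [-0.87, 0.12, 0.29], [-0.85, 0.23, 0.28], [-0.81, 0.34, 0.29], [-0.76, 0.44, 0.28], [-0.7, 0.53, 0.29], [-0.63, 0.61, 0.28], [-0.55, 0.69, 0.29]] "dr": [[-0.0, 0.0001, 0.0817], [-0.0001, 0.0001, 0.0817], [-0.0001, 0.0, 0.0817], [-0.0, 0.0, 0.0817], [-0.0, 0.0001, 0.0817], [-0.0001, 0.0, 0.0817], [-0.0, 0.0001, 0.0817], [-0.0001, 0.0, 0.0818], [-0.0, 0.0001, 0.0817], [-0.0001, 0.0, 0.0818], [-0.0, 0.0001, 0.0817], [-0.0001, 0.0, 0.0818]] "grip": [0.0, 0.0, 0.0, 0.0, 0.0, 0.0, 0.0, 0.0, 0.0, 0.0, 0.0, 0.0]
{"linear": [[-0.45, 0.76, 0.28]] "dr": [[-0.0, 0.0001, 0.0817]] "grip": [0.0]
```

{"api": "drive_tool", "payload": {"linear": [[-0.77,-0.43,0.28],[-0.82,-0.32,0.28],[-0.85,-0.22,0.28],[-0.87,-0.11,0.28],[-0.88,0.01,0.28],[-0.87,0.12,0.28],[-0.85,0.23,0.28],[-0.81,0.34,0.28],[-0.76,0.44,0.28],[-0.7,0.53,0.28],[-0.63,0.61,0.28],[-0.55,0.69,0.28]], "dr": [[0,0,0.082],[0,0,0.082],[0,0,0.082],[0,0,0.082],[0,0,0.082],[0,0,0.082],[0,0,0.082],[0,0,0.082],[0,0,0.082],[0,0,0.082],[0,0,0.082],[0,0,0.082]], "grip": [0,0,0,0,0,0,0,0,0,0,0,0]}}

```text
t: 1.3
eef_pos: [0.3587, 0.2913, 0.13]
eef_rot: [0.782, 0.623, -0.0, 0.0]
ft_force: [-0.3, -0.3, 1.1]
width: 0.0855
finger_force: 0.0
```

```bash
python3 - <<'E'
from h import *
from fit import rect
print(np.round(robot.state()['qpos'],3),np.round(robot.state()['eef_pos'],4))
im,W=cloud('side');cv2.imwrite('pics/s1.png',im[...,::-1])
Tm,T=cloud('top');np.savez('top1.npz',im=Tm,W=T);cv2.imwrite('pics/top1.png',Tm[...,::-1])
E
python3 plan.py .378,.2745,.003,-19.7,0
```

```text
[ 0.682  0.192 -0.346  1.034 -0.     2.479] [0.3587 0.2913 0.13  ]
5
{"linear": [[-0.07, 0.15, 0.84], [-0.07, 0.15, 0.84], [-0.07, 0.15, 0.84], [-0.06, 0.15, 0.85], [-0.06, 0.15, 0.84]] "dr": [[-0.0001, 0.0003, 0.0148], [-0.0001, 0.0003, 0.0148], [-0.0001, 0.0003, 0.0149], [-0.0, 0.0002, 0.0148], [-0.0001, 0.0003, 0.0149]] "grip": [0.0, 0.0, 0.0, 0.0, 0.0]
```

{"api": "drive_tool", "payload": {"linear": [[-0.2,0.37,0],[-0.13,0.38,0],[0,0,1],[0,0,1],[0,0,1],[0,0,0.8],[0,0,0.4],[0,0,0]], "dr": [[0,0,0.037],[0,0,0.037],[0,0,0],[0,0,0],[0,0,0],[0,0,0],[0,0,0],[0,0,0]], "grip": [0,0,0,0,0,0,0,0]}}

```text
t: 2.2
eef_pos: [0.3762, 0.2766, 0.003]
eef_rot: [0.815, 0.579, -0.002, -0.0]
ft_force: [0.4, -0.2, 0.9]
width: 0.0856
finger_force: 0.0
```

View pics/top1.png

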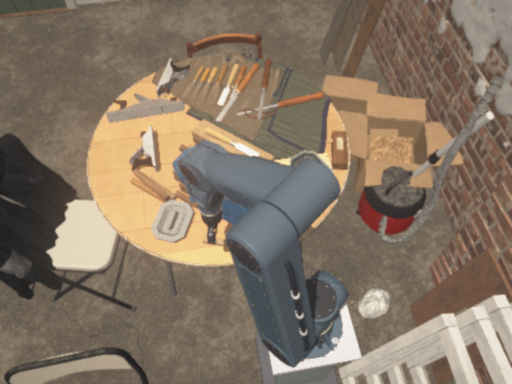

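Top view: the tool is over the sample (212,235) and the lid lies clear at (173,220). I'll close the grip and lift.

{"api": "drive_tool", "payload": {"linear": [[0,0,0],[0,0,0],[0,0,0],[0,0,0],[0,0,0],[0,0,0],[0,0,0],[0,0,-0.3],[0,0,-0.7],[0,0,-1],[0,0,-1],[0,0,0]], "dr": [[0,0,0],[0,0,0],[0,0,0],[0,0,0],[0,0,0],[0,0,0],[0,0,0],[0,0,0],[0,0,0],[0,0,0],[0,0,0],[0,0,0]], "grip": [1,1,1,1,1,1,1,1,1,1,1,1]}}

```text
t: 3.4
eef_pos: [0.3795, 0.2785, 0.0985]
eef_rot: [0.816, 0.579, 0.003, -0.0]
ft_force: [1.2, 0.5, -0.5]
width: 0.0223
finger_force: 59.0
```

```bash
python3 - <<'E'
from h import *
W=np.load('top1.npz')['W'];im=np.load('top1.npz')['im']
from fit import rect
h=cv2.cvtColor(im,cv2.COLOR_RGB2HSV);G=W.copy();G[h[...,1]>70]=np.nan
print('lid top',rect(G,(.38,.35),(.63,.57),.019,.033)[:5])
print('handle top',rect(G,(.45,.42),(.56,.49),.035,.05)[:5])
im,W=cloud('side');cv2.imwrite('pics/s2.png',cv2.resize(im[150:384,180:420,::-1],None,fx=2.4,fy=2.4))
E
python3 plan.py .378,.2745,.3,-19.7,1 .594,-.1355,.3,-65.3,1
```

```text
lid top (582, array([514.3, 458.6]), array([144.7, 204.3]), 157.1, np.float32(0.0273))
handle top (47, array([507. , 461.8]), array([15. , 75.2]), 157.9, np.float32(0.0417))
23
{"linear": [[-0.01, 0.0, -0.97], [-0.01, 0.0, -0.97], [-0.02, 0.01, -0.97], [-0.01, 0.0, -0.97], [-0.02, 0.0, -0.97], [-0.02, 0.01, -0.96], [-0.01, 0.0, -0.97], [-0.65, 0.71, 0.0], [-0.62, 0.74, 0.0], [-0.58, 0.77, 0.0], [-0.54, 0.8, 0.0], [-0.5, 0.83, 0.0]] "dr": [[0.0002, -0.0003, 0.0006], [0.0002, -0.0003, 0.0006], [0.0002, -0.0003, 0.0006], [0.0002, -0.0003, 0.0007], [0.0002, -0.0003, 0.0006], [0.0003, -0.0003, 0.0007], [0.0002, -0.0004, 0.0006], [0.0, -0.0, 0.0317], [0.0, -0.0, 0.0317], [0.0, -0.0, 0.0317], [0.0, -0.0, 0.0317], [0.0, -0.0, 0.0317]] "grip": [1.0, 1.0, 1.0, 1.0, 1.0, 1.0, 1.0, 1.0, 1.0, 1.0, 1.0, 1.0]
{"linear": [[-0.46, 0.85, 0.0], [-0.41, 0.87, 0.0], [-0.37, 0.89, 0.0], [-0.33, 0.91, 0.0], [-0.28, 0.93, 0.0], [-0.23, 0.94, 0.0], [-0.19, 0.95, 0.0], [-0.14, 0.95, 0.0], [-0.09, 0.96, 0.0], [-0.04, 0.97, 0.0], [0.01, 0.96, 0.0]] "dr": [[0.0, -0.0, 0.0317], [0.0, -0.0, 0.0317], [0.0, -0.0, 0.0316], [0.0, -0.0, 0.0317], [0.0, -0.0, 0.0316], [0.0, -0.0, 0.0317], [0.0, -0.0, 0.0316], [0.0, -0.0, 0.0317], [0.0, -0.0, 0.0316], [0.0, -0.0, 0.0317], [0.0, -0.0, 0.0316]] "grip": [1.0, 1.0, 1.0, 1.0, 1.0, 1.0, 1.0, 1.0, 1.0, 1.0, 1.0]
```

View pics/s2.png

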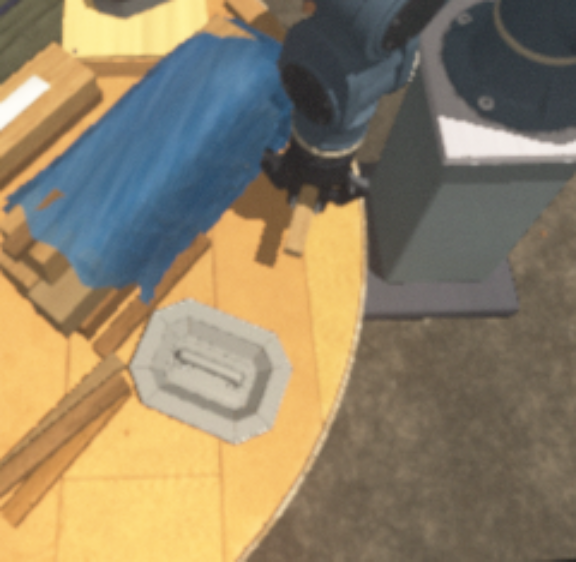

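The crop shows the sample held by the gripper at (305,220), and the lid undisturbed at (210,370). I'll carry it over the stack.

{"api": "drive_tool", "payload": {"linear": [[0,0,-1],[0,0,-1],[0,0,-1],[0,0,-1],[0,0,-1],[0,0,-1],[0,0,-0.75],[-0.65,0.71,0.0],[-0.62,0.74,0.0],[-0.58,0.77,0.0],[-0.54,0.8,0.0],[-0.5,0.83,0.0]], "dr": [[0,0,0],[0,0,0],[0,0,0],[0,0,0],[0,0,0],[0,0,0],[0,0,0],[0,0,0.032],[0,0,0.032],[0,0,0.032],[0,0,0.032],[0,0,0.032]], "grip": [1,1,1,1,1,1,1,1,1,1,1,1]}}

```text
t: 4.65
eef_pos: [0.4457, 0.1481, 0.2961]
eef_rot: [0.882, 0.471, -0.001, -0.0]
ft_force: [0.5, 0.3, -0.0]
width: 0.0222
finger_force: 59.0
```

{"api": "drive_tool", "payload": {"linear": [[-0.46,0.85,0.0],[-0.41,0.87,0.0],[-0.37,0.89,0.0],[-0.33,0.91,0.0],[-0.28,0.93,0.0],[-0.23,0.94,0.0],[-0.19,0.95,0.0],[-0.14,0.95,0.0],[-0.09,0.96,0.0],[-0.04,0.97,0.0],[0.01,0.96,0.0],[0,0,0]], "dr": [[0,0,0.032],[0,0,0.032],[0,0,0.032],[0,0,0.032],[0,0,0.032],[0,0,0.032],[0,0,0.032],[0,0,0.032],[0,0,0.032],[0,0,0.03],[0,0,0.03],[0,0,0]], "grip": [1,1,1,1,1,1,1,1,1,1,1,1]}}

```text
t: 5.85
eef_pos: [0.5959, -0.1349, 0.2949]
eef_rot: [0.977, 0.214, -0.001, -0.0]
ft_force: [-1.3, 0.9, -0.7]
width: 0.0223
finger_force: 59.1
```

```bash
python3 - <<'E'
from h import *
im,W=cloud('side');cv2.imwrite('pics/s3.png',cv2.resize(im[60:260,140:400,::-1],None,fx=3,fy=3))
s=robot.state();p=np.array(s['eef_pos']);print(np.round(p,4),np.round(s['qpos'],3),s['width'],s['finger_force'])
# points near held sample, in tub-aligned axes about TCP
y=np.radians(24.7);u=np.array([np.cos(y),np.sin(y)]);v=np.array([-u[1],u[0]])
P=W.reshape(-1,3);a=(P[:,:2]-p[:2])@u;b=(P[:,:2]-p[:2])@v
m=(abs(b)<.03)&(abs(a)<.1)&(P[:,2]>p[2]-.03)&(P[:,2]<p[2]+.025)
for k in np.arange(-.1,.1,.01):
    q=m&(a>k)&(a<k+.01)
    if q.sum()>2:print(round(k,2),q.sum(),np.round([b[q].min(),b[q].max(),P[q,2].min(),P[q,2].max()],4))
print(a[m].min(),a[m].max())
E
python3 plan.py .594,-.1355,.2,-65.3,1
```

```text
[ 0.5951 -0.1334  0.2952] [-0.22   0.384  0.359  1.548 -0.     2.487] 0.022768110429977947 59.05730187892914
-0.08 23 [-0.014   0.0133  0.2923  0.3107]
-0.07 26 [-0.0122  0.0142  0.2929  0.3117]
-0.06 27 [-0.0138  0.0119  0.2922  0.3117]
-0.05 30 [-0.01    0.0149  0.2884  0.3123]
-0.04 22 [-0.0018  0.0119  0.2912  0.3121]
-0.03 16 [0.0059 0.0127 0.2907 0.3099]
-0.02 11 [0.0067 0.0134 0.2897 0.3099]
-0.01 11 [0.019  0.0241 0.3044 0.3201]
-0.0 31 [-0.0155  0.0256  0.2935  0.3201]
0.01 34 [-0.0176  0.019   0.2889  0.3176]
0.02 27 [-0.0094  0.012   0.2915  0.3108]
0.03 30 [-0.0134  0.0125  0.2906  0.3116]
0.04 29 [-0.0142  0.0135  0.2905  0.3117]
0.05 31 [-0.0123  0.0145  0.29    0.3113]
0.06 31 [-0.0127  0.0126  0.2884  0.3114]
0.07 11 [-0.0103  0.0117  0.2911  0.3106]
-0.07869900532359668 0.0714725501898524
4
{"linear": [[-0.01, 0.01, 0.79], [-0.02, 0.01, 0.79], [-0.01, 0.02, 0.8], [-0.02, 0.01, 0.79]] "dr": [[-0.0002, 0.0003, 0.0005], [-0.0003, 0.0004, 0.0005], [-0.0002, 0.0003, 0.0004], [-0.0003, 0.0004, 0.0005]] "grip": [1.0, 1.0, 1.0, 1.0]
```

View pics/s3.png

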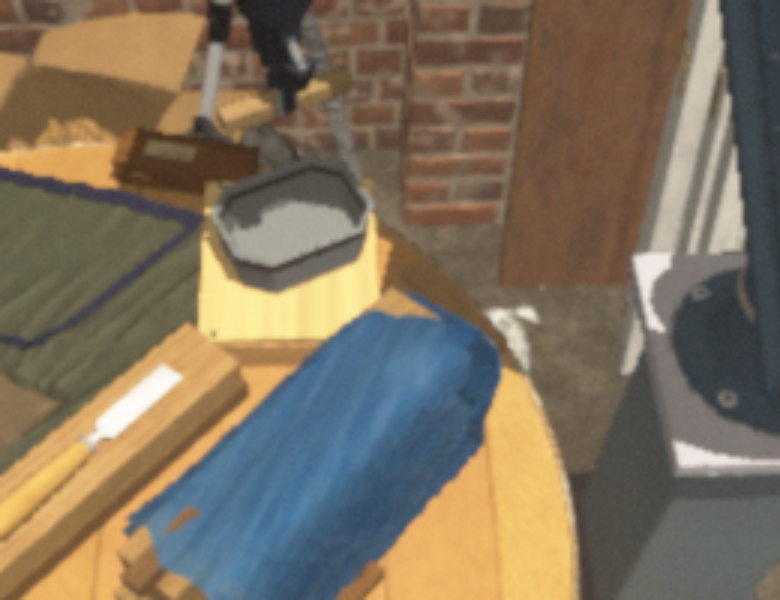

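The side crop shows the sample held level above the tub (275,100), its centre about 3.5 mm off the TCP along the tub's x. I'll lower it.

{"api": "drive_tool", "payload": {"linear": [[0.05,0.04,1],[0,0,1],[0,0,1],[0,0,1],[0,0,1],[0,0,0.8],[0,0,0.6],[0,0,0.5],[0,0,0.3],[0,0,0],[0,0,0]], "dr": [[0,0,0],[0,0,0],[0,0,0],[0,0,0],[0,0,0],[0,0,0],[0,0,0],[0,0,0],[0,0,0],[0,0,0],[0,0,0]], "grip": [1,1,1,1,1,1,1,1,1,1,1]}}

```text
t: 7.0
eef_pos: [0.597, -0.1323, 0.0815]
eef_rot: [0.976, 0.217, 0.0, 0.0]
ft_force: [0.4, 0.1, 0.1]
width: 0.0221
finger_force: 59.1
```

{"api": "drive_tool", "payload": {"linear": [[0,0,0.2],[0,0,0.13],[0,0,0],[0,0,0],[0,0,0],[0,0,0],[0,0,0],[0,0,0],[0,0,0]], "dr": [[0,0,0],[0,0,0],[0,0,0],[0,0,0],[0,0,0],[0,0,0],[0,0,0],[0,0,0],[0,0,0]], "grip": [1,1,1,0.55,0.55,0.55,0.55,0.55,0.55]}}

```text
t: 7.9
eef_pos: [0.5969, -0.1327, 0.071]
eef_rot: [0.976, 0.216, -0.0, 0.0]
ft_force: [0.7, 0.6, -1.2]
width: 0.0384
finger_force: 0.0
```

{"api": "drive_tool", "payload": {"linear": [[0,0,-0.3],[0,0,-0.8],[0,0,-1],[0,0,-1],[0,0,-1],[0,0,-1],[0,0,-1],[0,0,-1],[0,0,-0.6],[0,0,0]], "dr": [[0,0,0],[0,0,0],[0,0,0],[0,0,0],[0,0,0],[0,0,0],[0,0,0],[0,0,0],[0,0,0],[0,0,0]], "grip": [0.55,0.55,0.55,0.55,0.55,0.55,0.55,0.55,0.55,0.55]}}

```text
t: 8.9
eef_pos: [0.5978, -0.1328, 0.3057]
eef_rot: [0.976, 0.216, 0.002, 0.001]
ft_force: [0.6, -0.7, 0.1]
width: 0.0387
finger_force: 0.0
```

```bash
cat > tubchk.py <<'E'
from h import *
from fit import rect
im,W=cloud('side');
y=np.radians(24.7);u=np.array([np.cos(y),np.sin(y)]);v=np.array([-u[1],u[0]])
P=W.reshape(-1,3);a=(P[:,:2]-[.594,-.1355])@u;b=(P[:,:2]-[.594,-.1355])@v
m=(abs(a)<.078)&(abs(b)<.056)&(P[:,2]>.079)&(P[:,2]<.095)
print('sample a',np.percentile(a[m],[2,50,98]),'b',np.percentile(b[m],[2,50,98]),np.median(P[m,2]),m.sum())
for lo,hi in((-.08,-.03),(-.03,.03),(.03,.08)):
    k=m&(a>lo)&(a<hi);print(k.sum(),np.median(b[k]),np.median(P[k,2]))
r=rect(W,(.47,-.26),(.72,-.03),.122,.132);print('tub',r[:5])
np.savez('side_tub.npz',im=im,W=W)
E
python3 tubchk.py
python3 plan.py .507,.461,.3,65.6,0.55 .507,.461,.1,65.6,0.55
```

```text
sample a [-0.07392556 -0.00219082  0.07190318] b [-0.05373226  0.00348663  0.05075567] 0.08596322137290952 270
90 0.001986917243045425 0.08564236164556971
95 0.005030542251418833 0.08583954471623897
85 0.003648260060067932 0.08640947084573308
tub (262, array([ 593.2, -137.3]), array([183.6, 142. ]), 26.2, np.float32(0.1272))
28
{"linear": [[0.27, -0.91, 0.0], [0.37, -0.88, 0.01], [0.46, -0.84, 0.01], [0.55, -0.78, 0.01], [0.63, -0.72, 0.0], [0.7, -0.65, 0.01], [0.77, -0.57, 0.01], [0.82, -0.48, 0.0], [0.87, -0.39, 0.01], [0.91, -0.29, 0.0], [0.93, -0.19, 0.01], [0.95, -0.09, 0.0]] "dr": [[0.0001, 0.0, -0.0691], [0.0001, 0.0, -0.0691], [0.0001, 0.0, -0.0691], [0.0001, 0.0, -0.0691], [0.0001, 0.0, -0.0691], [0.0001, 0.0, -0.0691], [0.0001, 0.0, -0.0691], [0.0001, 0.0, -0.0691], [0.0001, 0.0, -0.0691], [0.0001, 0.0, -0.0691], [0.0001, 0.0, -0.0691], [0.0001, 0.0, -0.0691]] "grip": [0.55, 0.55, 0.55, 0.55, 0.55, 0.55, 0.55, 0.55, 0.55, 0.55, 0.55, 0.55]
{"linear": [[0.95, 0.02, 0.01], [0.95, 0.12, 0.0], [0.93, 0.22, 0.01], [0.9, 0.32, 0.0], [0.86, 0.41, 0.01], [0.8, 0.51, 0.0], [0.75, 0.59, 0.01], [0.68, 0.67, 0.0], [0.6, 0.73, 0.01], [-0.0, -0.0, 0.95], [-0.0, -0.0, 0.95], [-0.0, -0.0, 0.95]] "dr": [[0.0001, 0.0, -0.0691], [0.0001, 0.0001, -0.0691], [0.0001, 0.0, -0.0691], [0.0001, 0.0, -0.0692], [0.0, 0.0001, -0.0691], [0.0001, 0.0, -0.0692], [0.0, 0.0001, -0.0691], [0.0001, 0.0, -0.0692], [0.0001, 0.0001, -0.0691], [-0.0, -0.0, -0.0], [-0.0, -0.0, -0.0], [-0.0, -0.0, -0.0]] "grip": [0.55, 0.55, 0.55, 0.55, 0.55, 0.55, 0.55, 0.55, 0.55, 0.55, 0.55, 0.55]
{"linear": [[-0.0, -0.0, 0.95], [-0.0, -0.0, 0.96], [-0.0, -0.0, 0.95], [-0.0, -0.0, 0.96]] "dr": [[-0.0, -0.0, -0.0], [-0.0, -0.0, -0.0], [-0.0, -0.0, -0.0], [-0.0, -0.0, -0.0]] "grip": [0.55, 0.55, 0.55, 0.55]
```

{"api": "drive_tool", "payload": {"linear": [[0.27,-0.91,0.0],[0.37,-0.88,0],[0.46,-0.84,0],[0.55,-0.78,0],[0.63,-0.72,0.0],[0.7,-0.65,0],[0.77,-0.57,0],[0.82,-0.48,0.0],[0.87,-0.39,0],[0.91,-0.29,0.0],[0.93,-0.19,0],[0.95,-0.09,0.0]], "dr": [[0,0,-0.069],[0,0,-0.069],[0,0,-0.069],[0,0,-0.069],[0,0,-0.069],[0,0,-0.069],[0,0,-0.069],[0,0,-0.069],[0,0,-0.069],[0,0,-0.069],[0,0,-0.069],[0,0,-0.069]], "grip": [0.55,0.55,0.55,0.55,0.55,0.55,0.55,0.55,0.55,0.55,0.55,0.55]}}

```text
t: 10.15
eef_pos: [0.5446, 0.2078, 0.301]
eef_rot: [0.644, 0.765, -0.001, -0.0]
ft_force: [0.2, 0.6, -0.2]
width: 0.0385
finger_force: 0.0
```

{"api": "drive_tool", "payload": {"linear": [[0.95,0.02,0],[0.95,0.12,0.0],[0.93,0.22,0],[0.9,0.32,0.0],[0.86,0.41,0],[0.8,0.51,0.0],[0.75,0.59,0],[0.68,0.67,0.0],[0.6,0.73,0],[0,0,0.95],[0,0,0.95],[0,0,0]], "dr": [[0,0,-0.069],[0,0,-0.069],[0,0,-0.069],[0,0,-0.069],[0,0,-0.069],[0,0,-0.069],[0,0,-0.069],[0,0,-0.069],[0,0,-0.069],[0,0,0],[0,0,0],[0,0,0]], "grip": [0.55,0.55,0.55,0.55,0.55,0.55,0.55,0.55,0.55,0.55,0.55,0.55]}}

```text
t: 11.35
eef_pos: [0.5055, 0.46, 0.2399]
eef_rot: [0.213, 0.977, -0.004, -0.002]
ft_force: [-0.4, -0.5, 0.2]
width: 0.0385
finger_force: 0.0
```

```bash
python3 - <<'E'
from h import *
from fit import rect
im,W=cloud('side');h=cv2.cvtColor(im,cv2.COLOR_RGB2HSV);G=W.copy();G[h[...,1]>70]=np.nan
print('handle',rect(G,(.45,.42),(.56,.49),.036,.05)[:5])
im,T=cloud('top')
print('tub top',rect(T,(.47,-.26),(.72,-.03),.12,.136)[:5])
im,T=cloud('top')
print('tub top',rect(T,(.47,-.26),(.72,-.03),.12,.136)[:5])
E
python3 plan.py .507,.461,.1,65.4,0.55  .507,.461,.014,65.4,0.55
```

```text
handle (120, array([507.1, 461.2]), array([13.1, 82.3]), 154.4, np.float32(0.0401))
tub top (209, array([ 593.5, -136.4]), array([183.1, 141.4]), 26.3, np.float32(0.1286))
tub top (213, array([ 594.4, -136.3]), array([184.2, 139.5]), 24.3, np.float32(0.1283))
8
{"linear": [[0.0, -0.0, 0.97], [0.0, -0.0, 0.97], [0.0, -0.0, 0.98], [0.01, -0.01, 0.97], [0.0, -0.0, 0.98], [0.0, -0.0, 0.95], [0.0, -0.0, 0.96], [0.0, -0.0, 0.95]] "dr": [[0.0, 0.0, -0.0001], [0.0, 0.0, -0.0001], [0.0, 0.0, -0.0], [0.0001, 0.0, -0.0001], [0.0, 0.0001, -0.0], [0.0, -0.0, -0.0], [0.0, -0.0, -0.0], [0.0, -0.0, -0.0]] "grip": [0.55, 0.55, 0.55, 0.55, 0.55, 0.55, 0.55, 0.55]
```

{"api": "drive_tool", "payload": {"linear": [[0,0,1],[0,0,1],[0,0,1],[0,0,1],[0,0,1],[0,0,1],[0,0,0.8],[0,0,0.6],[0,0,0.3],[0,0,0]], "dr": [[0,0,0],[0,0,0],[0,0,0],[0,0,0],[0,0,0],[0,0,0],[0,0,0],[0,0,0],[0,0,0],[0,0,0]], "grip": [0.55,0.55,0.55,0.55,0.55,0.55,0.55,0.55,0.55,0.55]}}

```text
t: 12.5
eef_pos: [0.5077, 0.4612, 0.0141]
eef_rot: [0.213, 0.977, -0.0, -0.0]
ft_force: [-0.1, -0.4, -0.1]
width: 0.0386
finger_force: 0.0
```

{"api": "drive_tool", "payload": {"linear": [[0,0,0],[0,0,0],[0,0,0],[0,0,0],[0,0,0],[0,0,0],[0,0,-0.3],[0,0,-0.5],[0,0,-0.8],[0,0,-0.8],[0,0,-0.6],[0,0,0]], "dr": [[0,0,0],[0,0,0],[0,0,0],[0,0,0],[0,0,0],[0,0,0],[0,0,0],[0,0,0],[0,0,0],[0,0,0],[0,0,0],[0,0,0]], "grip": [1,1,1,1,1,1,1,1,1,1,1,1]}}

```text
t: 13.7
eef_pos: [0.5079, 0.4618, 0.1065]
eef_rot: [0.213, 0.977, 0.001, 0.001]
ft_force: [0.5, 0.6, -2.1]
width: 0.013
finger_force: 58.6
```

```bash
python3 plan.py .507,.461,.3,65.4,1 .594,-.136,.3,-65.1,1
```

```text
28
{"linear": [[0.0, -0.0, -0.92], [0.0, -0.0, -0.92], [0.0, -0.01, -0.92], [0.0, -0.0, -0.92], [0.0, -0.01, -0.92], [0.01, -0.0, -0.92], [0.0, -0.01, -0.93], [-0.52, -0.8, 0.0], [-0.6, -0.74, 0.0], [-0.68, -0.67, 0.0], [-0.75, -0.6, 0.0], [-0.81, -0.51, 0.0]] "dr": [[0.0002, 0.0001, -0.0], [0.0002, 0.0001, -0.0], [0.0002, 0.0001, -0.0], [0.0002, 0.0001, -0.0], [0.0003, 0.0001, -0.0], [0.0002, 0.0001, -0.0001], [0.0003, 0.0, -0.0], [0.0, 0.0, 0.069], [0.0, 0.0, 0.069], [0.0, 0.0, 0.0691], [0.0, 0.0, 0.069], [0.0, 0.0, 0.0691]] "grip": [1.0, 1.0, 1.0, 1.0, 1.0, 1.0, 1.0, 1.0, 1.0, 1.0, 1.0, 1.0]
{"linear": [[-0.86, -0.42, 0.0], [-0.9, -0.33, 0.0], [-0.93, -0.23, 0.0], [-0.95, -0.12, 0.0], [-0.96, -0.02, 0.0], [-0.95, 0.08, 0.0], [-0.94, 0.19, 0.0], [-0.91, 0.29, 0.0], [-0.88, 0.39, 0.0], [-0.83, 0.48, 0.0], [-0.77, 0.56, 0.0], [-0.71, 0.65, 0.0]] "dr": [[0.0, 0.0, 0.069], [0.0, 0.0, 0.0691], [0.0, 0.0, 0.069], [0.0, 0.0, 0.0691], [0.0, 0.0, 0.069], [0.0, 0.0, 0.0691], [0.0, 0.0, 0.069], [0.0, 0.0, 0.0691], [0.0, 0.0, 0.069], [0.0, 0.0, 0.0691], [0.0, 0.0, 0.069], [0.0, 0.0, 0.0691]] "grip": [1.0, 1.0, 1.0, 1.0, 1.0, 1.0, 1.0, 1.0, 1.0, 1.0, 1.0, 1.0]
{"linear": [[-0.64, 0.72, 0.0], [-0.55, 0.78, 0.0], [-0.47, 0.84, 0.0], [-0.37, 0.88, 0.0]] "dr": [[0.0, 0.0, 0.069], [0.0, 0.0, 0.0691], [0.0, -0.0, 0.069], [0.0, -0.0, 0.0691]] "grip": [1.0, 1.0, 1.0, 1.0]
```

{"api": "drive_tool", "payload": {"linear": [[0,0,-0.92],[0,0,-0.92],[0,0,-0.92],[0,0,-0.92],[0,0,-0.92],[0,0,-0.92],[0,0,-0.92],[-0.52,-0.8,0.0],[-0.6,-0.74,0.0],[-0.68,-0.67,0.0],[-0.75,-0.6,0.0],[-0.81,-0.51,0.0]], "dr": [[0,0,0],[0,0,0],[0,0,0],[0,0,0],[0,0,0],[0,0,0],[0,0,0],[0,0,0.069],[0,0,0.069],[0,0,0.069],[0,0,0.069],[0,0,0.069]], "grip": [1,1,1,1,1,1,1,1,1,1,1,1]}}

```text
t: 14.9
eef_pos: [0.5275, 0.318, 0.2956]
eef_rot: [0.469, 0.883, -0.001, -0.001]
ft_force: [0.2, 0.1, -3.0]
width: 0.0125
finger_force: 59.1
```

{"api": "drive_tool", "payload": {"linear": [[-0.86,-0.42,0.0],[-0.9,-0.33,0.0],[-0.93,-0.23,0.0],[-0.95,-0.12,0.0],[-0.96,-0.02,0.0],[-0.95,0.08,0.0],[-0.94,0.19,0.0],[-0.91,0.29,0.0],[-0.88,0.39,0.0],[-0.83,0.48,0.0],[-0.77,0.56,0.0],[-0.71,0.65,0.0]], "dr": [[0,0,0.069],[0,0,0.069],[0,0,0.069],[0,0,0.069],[0,0,0.069],[0,0,0.069],[0,0,0.069],[0,0,0.069],[0,0,0.069],[0,0,0.069],[0,0,0.069],[0,0,0.069]], "grip": [1,1,1,1,1,1,1,1,1,1,1,1]}}

```text
t: 16.1
eef_pos: [0.5775, -0.0229, 0.2957]
eef_rot: [0.908, 0.419, -0.001, -0.001]
ft_force: [0.6, 0.0, -3.3]
width: 0.0126
finger_force: 59.1
```

{"api": "drive_tool", "payload": {"linear": [[-0.64,0.72,0.0],[-0.55,0.78,0.0],[-0.47,0.84,0.0],[-0.37,0.88,0.0],[0,0,0],[0,0,0]], "dr": [[0,0,0.069],[0,0,0.069],[0,0,0.069],[0,0,0.071],[0,0,0],[0,0,0]], "grip": [1,1,1,1,1,1]}}

```text
t: 16.7
eef_pos: [0.5941, -0.1359, 0.2958]
eef_rot: [0.977, 0.215, -0.001, -0.001]
ft_force: [-0.4, -0.4, -2.9]
width: 0.013
finger_force: 59.1
```

```bash
cat > lidchk.py <<'E'
from h import *
from fit import rect
s=robot.state();p=np.array(s['eef_pos']);print(np.round(p,4),R.from_quat(s['eef_rot']).as_matrix().round(4).tolist(),s['width'])
yy=R.from_quat(s['eef_rot']).as_matrix()[:,1];print('tool x yaw',np.degrees(np.arctan2(yy[1],yy[0]))+90)
for n in('side','top','side','top'):
    im,W=cloud(n)
    h=cv2.cvtColor(im,cv2.COLOR_RGB2HSV)
    Q=W.reshape(-1,3);k=(np.hypot(*(Q[:,:2]-p[:2]).T)<.125)&(abs(Q[:,2]-(p[2]+.012))<.006)
    A=Q[k];
    if len(A)>20:
        c=np.linalg.lstsq(np.c_[A[:,:2]-p[:2],np.ones(len(A))],A[:,2],rcond=None)[0];print(n,len(A),'plane',c.round(4))
        r=rect(W,p[:2]-.125,p[:2]+.125,p[2]+.006,p[2]+.018);print('  lid',r[:5],'off mm',(r[1]-p[:2]*1000).round(1))
    r=rect(W,(.47,-.26),(.72,-.03),.122,.134) if n=='side' else None
    if r:print('  tub',r[:5])
E
python3 lidchk.py
```

```text
[ 0.5941 -0.1359  0.2958] [[0.9078, 0.4193, -0.0028], [0.4193, -0.9078, 0.0009], [-0.0022, -0.002, -1.0]] 0.013008111066616038
tool x yaw 24.792142523432062
side 847 plane [-0.0045  0.0041  0.3055]
  lid (832, array([ 594.4, -133.2]), array([188.3, 148.1]), 24.5, np.float32(0.3054)) off mm [0.3 2.7]
  tub (273, array([ 592.4, -135.8]), array([184. , 140.9]), 25.4, np.float32(0.1273))
top 73 plane [-0.0277  0.0018  0.3094]
  lid (59, array([671.4, -97.2]), array([25.2, 61.4]), 122.5, np.float32(0.3079)) off mm [77.3 38.7]
side 878 plane [-0.0026  0.0034  0.306 ]
  lid (856, array([ 594.8, -132.7]), array([188.7, 145.8]), 24.7, np.float32(0.3061)) off mm [0.7 3.2]
  tub (262, array([ 592.7, -135.5]), array([182.9, 139.8]), 25.7, np.float32(0.127))
top 75 plane [-0.0465  0.0168  0.3111]
  lid (64, array([668.3, -93.2]), array([25.3, 59.7]), 121.6, np.float32(0.3083)) off mm [74.2 42.7]
```

```bash
cat > edge.py <<'E'
from h import *
def edges(P,c,yaw,zlo,zhi):
    y=np.radians(yaw);u=np.array([np.cos(y),np.sin(y)]);v=np.array([-u[1],u[0]])
    P=P[(P[:,2]>zlo)&(P[:,2]<zhi)];a=(P[:,:2]-c)@u;b=(P[:,:2]-c)@v
    k=(abs(a)<.105)&(abs(b)<.083);a=a[k];b=b[k]
    def ex(s,t,lim):
        lo=[];hi=[]
        for q in np.arange(-lim,lim,.006):
            m=(s>=q)&(s<q+.006)
            if m.sum()>1:lo.append((q,t[m].min()));hi.append((q,t[m].max()))
        lo=np.array(lo);hi=np.array(hi);return [np.median(lo[:,1]),np.median(hi[:,1])]+[np.degrees(np.polyfit(x[:,0],x[:,1],1)[0]) for x in(lo,hi)]
    A=ex(b,a,.038);B=ex(a,b,.058);ca=(A[0]+A[1])/2;cb=(B[0]+B[1])/2
    return np.r_[ca*1000,cb*1000,(A[1]-A[0])*1000,(B[1]-B[0])*1000,B[2:],(c+ca*u+cb*v)*1000]
if __name__=='__main__':
    s=robot.state();p=np.array(s['eef_pos']);L=[];T=[]
    for i in range(5):
        P=cloud('side')[1].reshape(-1,3)
        L.append(edges(P,p[:2],24.8,p[2]+.004,p[2]+.016));T.append(edges(P,np.array([.594,-.1355]),24.8,.122,.133))
    print('ca cb w h slopes cx cy');print('lid',np.mean(L,0).round(1),np.std(L,0).round(1));print('tub',np.mean(T,0).round(1),np.std(T,0).round(1))
    print(p)
E
python3 edge.py
```

```text
ca cb w h slopes cx cy
lid [   2.     3.   186.3  140.9  -43.3   -0.   595.  -131.1] [0.1 0.3 0.1 0.4 2.5 0.1 0.2 0.3]
tub [-1.200e+00 -3.000e-01  1.811e+02  1.380e+02  6.000e-01  8.000e-01
  5.931e+02 -1.362e+02] [0.4 0.3 0.6 0.4 0.2 0.4 0.5 0.1]
[ 0.59447919 -0.13464189  0.29710058]
```

{"api": "drive_tool", "payload": {"linear": [[0,0,1],[0,0,1],[0,0,1],[0,0,0.8],[0,0,0.6],[0,0,0.3],[0,0,0],[0,0,0]], "dr": [[0,0,0],[0,0,0],[0,0,0],[0,0,0],[0,0,0],[0,0,0],[0,0,0],[0,0,0]], "grip": [1,1,1,1,1,1,1,1]}}

```text
t: 17.95
eef_pos: [0.5951, -0.1357, 0.1572]
eef_rot: [0.977, 0.215, 0.0, 0.0]
ft_force: [0.5, -0.0, -2.7]
width: 0.0133
finger_force: 59.1
```

```bash
cat > lid2.py <<'E'
from edge import *
p0=np.array(robot.state()['eef_pos']);L=[];S=[];Z=[]
for i in range(6):
    im,W=cloud('side');P=W.reshape(-1,3)
    S.append(robot.state()['eef_pos']);L.append(edges(P,np.array([.594,-.1355]),24.8,p0[2]+.004,p0[2]+.016))
    k=(np.hypot(*(P[:,:2]-p0[:2]).T)<.12)&(abs(P[:,2]-p0[2]-.010)<.005);A=P[k]
    Z.append(np.linalg.lstsq(np.c_[A[:,:2]-p0[:2],np.ones(len(A))],A[:,2],rcond=None)[0])
print('lid',np.mean(L,0).round(1),np.std(L,0).round(1));print(np.mean(S,0).round(4),np.std(S,0).round(4),np.mean(Z,0).round(4))
cv2.imwrite('pics/lid2.png',cv2.resize(im[80:230,170:330,::-1],None,fx=4,fy=4))
E
python3 lid2.py
```

```text
lid [   3.     3.1  185.7  139.3  -42.6    0.   595.4 -131.5] [0.1 0.7 0.4 1.5 4.5 0.4 0.3 0.7]
[ 0.5952 -0.1357  0.1574] [0.0001 0.     0.0002] [0.0002 0.0019 0.1668]
```

View pics/lid2.png

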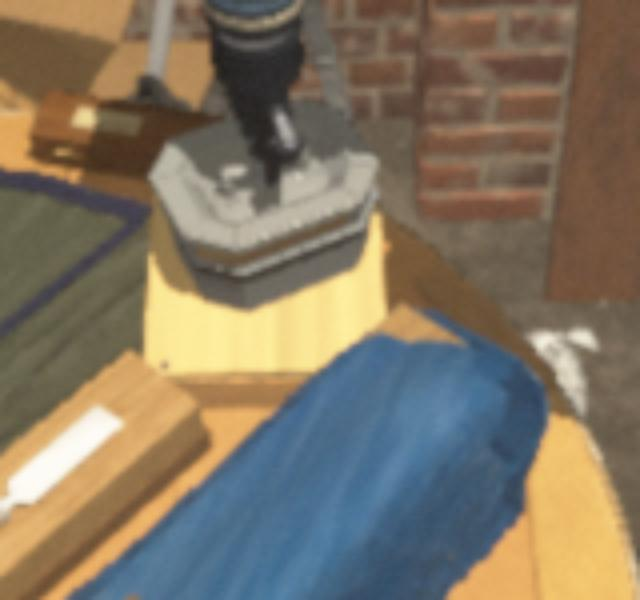

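The crop shows the lid in the gripper just above the tub, slightly off towards the camera's right. I'll apply a correction and re-measure.

{"api": "drive_tool", "payload": {"linear": [[-0.14,0.07,0.1],[0,0,0],[0,0,0]], "dr": [[0,0,-0.008],[0,0,0],[0,0,0]], "grip": [1,1,1]}}

```text
t: 18.55
eef_pos: [0.5915, -0.1394, 0.1532]
eef_rot: [0.975, 0.221, -0.0, -0.0]
ft_force: [-0.4, 0.3, -2.1]
width: 0.0128
finger_force: 59.1
```

```bash
python3 lid2.py; python3 - <<'E'
# image-space check: silhouettes; tub near & end edges from earlier frame
from edge import *
W=np.load('side_tub.npz')['W'].reshape(-1,3)
for z in((.122,.133),(.118,.136)):print(edges(W,np.array([.594,-.1355]),24.8,*z).round(1))
E
```

```text
lid [-1.800e+00  1.000e+00  1.856e+02  1.399e+02 -4.960e+01  5.000e-01
  5.919e+02 -1.354e+02] [0.3 0.6 0.2 1.3 4.2 0.4 0.3 0.6]
[ 0.5918 -0.1393  0.1533] [0.0001 0.     0.    ] [-0.001   0.0033  0.1627]
[-1.400e+00 -1.000e-01  1.814e+02  1.369e+02  1.000e+00  1.600e+00
  5.927e+02 -1.362e+02]
[-1.400e+00  1.000e-01  1.814e+02  1.372e+02  1.000e+00  1.400e+00
  5.927e+02 -1.360e+02]
```

{"api": "drive_tool", "payload": {"linear": [[0.01,-0.03,0.1],[0,0,0.1],[0,0,0.1],[0,0,0]], "dr": [[0,0,0],[0,0,0],[0,0,0],[0,0,0]], "grip": [1,1,1,1]}}

```text
t: 19.25
eef_pos: [0.5913, -0.1383, 0.1437]
eef_rot: [0.975, 0.221, -0.0, -0.0]
ft_force: [0.1, -0.4, -2.9]
width: 0.0129
finger_force: 59.1
```

{"api": "drive_tool", "payload": {"linear": [[0,0,0.06],[0,0,0.06],[0,0,0]], "dr": [[0,0,0],[0,0,0],[0,0,0]], "grip": [1,1,1]}}

```text
t: 19.55
eef_pos: [0.5915, -0.1383, 0.1405]
eef_rot: [0.975, 0.221, -0.0, -0.0]
ft_force: [0.2, -0.0, -2.5]
width: 0.013
finger_force: 59.1
```

{"api": "drive_tool", "payload": {"linear": [[0,0,0.06],[0,0,0.06],[0,0,0]], "dr": [[0,0,0],[0,0,0],[0,0,0]], "grip": [1,1,1]}}

```text
t: 19.85
eef_pos: [0.5915, -0.1383, 0.1369]
eef_rot: [0.975, 0.221, -0.0, -0.0]
ft_force: [0.7, -0.2, -2.6]
width: 0.0131
finger_force: 59.1
```

{"api": "drive_tool", "payload": {"linear": [[0,0,0.06],[0,0,0.06],[0,0,0]], "dr": [[0,0,0],[0,0,0],[0,0,0]], "grip": [1,1,1]}}

```text
t: 20.15
eef_pos: [0.5915, -0.1383, 0.1332]
eef_rot: [0.975, 0.221, -0.0, -0.0]
ft_force: [0.2, -0.7, -2.2]
width: 0.0128
finger_force: 59.1
```

```bash
python3 lid2.py; python3 -c "
from h import *
s=robot.state();print(s['ft_force'],s['wrist_torque'])"
```

```text
lid [-1.200e+00  2.700e+00  1.854e+02  1.389e+02 -4.710e+01  4.000e-01
  5.918e+02 -1.336e+02] [0.3 0.6 0.6 1.1 6.2 0.2 0.3 0.6]
[ 0.5916 -0.1384  0.1335] [0.     0.     0.0001] [-0.0007  0.0037  0.1428]
[ 0.10728011 -0.15509479 -2.99040188] [0.00651936 0.00267883 0.02541371]
```

{"api": "drive_tool", "payload": {"linear": [[0,0,0.05],[0,0,0.02],[0,0,0]], "dr": [[0,0,0],[0,0,0],[0,0,0]], "grip": [1,1,1]}}

```text
t: 20.75
eef_pos: [0.5918, -0.1384, 0.1316]
eef_rot: [0.975, 0.221, 0.0, 0.0]
ft_force: [0.7, -0.1, 0.5]
width: 0.0129
finger_force: 59.5
```

{"api": "drive_tool", "payload": {"linear": [[0,0,0],[0,0,0],[0,0,0],[0,0,0],[0,0,-0.4],[0,0,-0.8],[0,0,-1],[0,0,-1],[0,0,-1],[0,0,0]], "dr": [[0,0,0],[0,0,0],[0,0,0],[0,0,0],[0,0,0],[0,0,0],[0,0,0],[0,0,0],[0,0,0],[0,0,0]], "grip": [0.55,0.55,0.55,0.55,0.55,0.55,0.55,0.55,0.55,0.55]}}

```text
t: 21.75
eef_pos: [0.5932, -0.1387, 0.2627]
eef_rot: [0.975, 0.221, 0.003, 0.002]
ft_force: [-0.0, 1.0, 0.1]
width: 0.0388
finger_force: 0.0
```

```bash
cat > seat.py <<'E'
from edge import *
from fit import rect
PT={'e':(81,0),'ne':(68,46),'n':(0,59),'nw':(-68,46),'w':(-81,0),'sw':(-68,-46),'s':(0,-59),'se':(68,-46)}
def run(c,yaw,n=4,tag=None):
    y=np.radians(yaw);u=np.array([np.cos(y),np.sin(y)]);v=np.array([-u[1],u[0]]);L=[];H={k:[] for k in PT};rr=[]
    for i in range(n):
        im,W=cloud('side');P=W.reshape(-1,3)
        L.append(edges(P,c,yaw,.124,.155));rr.append(rect(W,c-.125,c+.125,.128,.152)[1:4])
        for k,(a,b) in PT.items():
            q=c+(a*u+b*v)/1000;m=(np.hypot(*(P[:,:2]-q).T)<.009)&(P[:,2]>.12)&(P[:,2]<.16)
            if m.sum():H[k].append(np.median(P[m,2]))
    print('lid',np.mean(L,0).round(1),np.std(L,0).round(1));print(rr[0])
    print({k:(round(float(np.mean(h))*1000-62,1),(c+(PT[k][0]*u+PT[k][1]*v)/1000).round(4).tolist()) for k,h in H.items() if h})
    if tag:cv2.imwrite(f'pics/{tag}.png',cv2.resize(im[80:200,180:310,::-1],None,fx=4.6,fy=4.6))
if __name__=='__main__':
    import sys;run(np.array([float(sys.argv[1]),float(sys.argv[2])]),float(sys.argv[3]),tag=sys.argv[4] if len(sys.argv)>4 else None)
E
python3 seat.py .593 -.136 25.3 lid3
```

```text
lid [ 1.000e-01  4.000e-01  1.855e+02  1.428e+02  1.000e-01  6.000e-01
  5.929e+02 -1.356e+02] [0.2 0.2 0.4 0.7 0.4 0.4 0.2 0.3]
(array([ 592.5, -135.7]), array([187.9, 145.3]), 26.4)
{'e': (80.1, [0.6662, -0.1014]), 'ne': (80.0, [0.6348, -0.0654]), 'n': (80.6, [0.5678, -0.0827]), 'nw': (80.4, [0.5119, -0.1235]), 'w': (80.4, [0.5198, -0.1706]), 'sw': (80.4, [0.5512, -0.2066]), 's': (79.6, [0.6182, -0.1893]), 'se': (79.1, [0.6741, -0.1485])}
```

View pics/lid3.png

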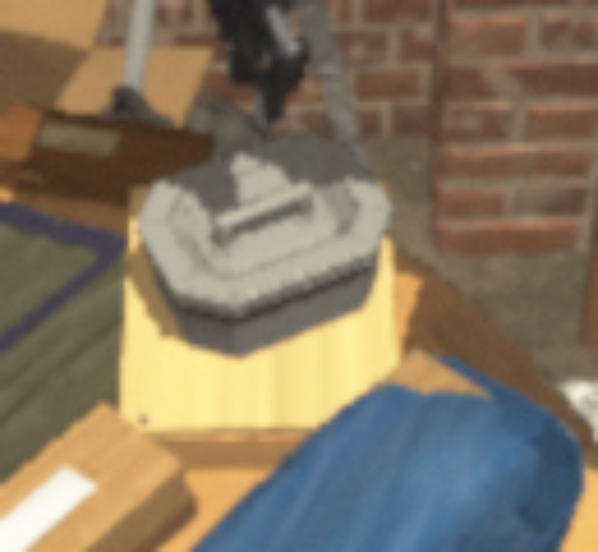

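The crop shows the lid lying square on the mouth with the gripper above it, and all 8 points read about 80 above the tub. Next I'll press the sections.

```bash
python3 plan.py .6654,-.1026,.155,-64.7,1
```

```text
5
{"linear": [[0.55, -0.0, 0.68], [0.55, -0.0, 0.68], [0.55, -0.0, 0.68], [0.55, -0.01, 0.68], [0.55, -0.0, 0.68]] "dr": [[-0.0001, 0.0001, 0.0005], [-0.0001, 0.0001, 0.0005], [-0.0, 0.0001, 0.0005], [-0.0001, 0.0001, 0.0004], [-0.0, 0.0001, 0.0005]] "grip": [1.0, 1.0, 1.0, 1.0, 1.0]
```

{"api": "drive_tool", "payload": {"linear": [[0.55,0,0.68],[0.55,0,0.68],[0.55,0,0.68],[0.55,0,0.68],[0.55,0,0.68],[0,0,0],[0,0,0.2],[0,0,0.2],[0,0,0.1],[0,0,0]], "dr": [[0,0,0],[0,0,0],[0,0,0],[0,0,0],[0,0,0],[0,0,0],[0,0,0],[0,0,0],[0,0,0],[0,0,0]], "grip": [1,1,1,1,1,1,1,1,1,1]}}

```text
t: 22.95
eef_pos: [0.6658, -0.1032, 0.1411]
eef_rot: [0.975, 0.221, 0.0, 0.0]
ft_force: [-1.2, -0.5, 1.4]
width: -0.0
finger_force: 0.3
```

{"api": "drive_tool", "payload": {"linear": [[0,0,0.1],[0,0,0]], "dr": [[0,0,0],[0,0,0]], "grip": [1,1]}}

```text
t: 23.15
eef_pos: [0.6668, -0.1029, 0.1387]
eef_rot: [0.975, 0.221, 0.001, 0.0]
ft_force: [1.8, 1.4, 2.7]
width: -0.0
finger_force: 1.9
```

{"api": "drive_tool", "payload": {"linear": [[0,0,0.1],[0,0,0]], "dr": [[0,0,0],[0,0,0]], "grip": [1,1]}}

```text
t: 23.35
eef_pos: [0.6675, -0.1027, 0.1357]
eef_rot: [0.975, 0.221, 0.002, 0.0]
ft_force: [2.7, 1.3, 2.3]
width: -0.0
finger_force: 1.4
```

{"api": "drive_tool", "payload": {"linear": [[0,0,0.1],[0,0,0]], "dr": [[0,0,0],[0,0,0]], "grip": [1,1]}}

```text
t: 23.55
eef_pos: [0.6672, -0.1028, 0.1339]
eef_rot: [0.975, 0.221, 0.002, 0.001]
ft_force: [0.1, 1.4, 14.4]
width: 0.0002
finger_force: 7.2
```

{"api": "drive_tool", "payload": {"linear": [[0,0,0.07],[0,0,0]], "dr": [[0,0,0],[0,0,0]], "grip": [1,1]}}

```text
t: 23.75
eef_pos: [0.6674, -0.1029, 0.1336]
eef_rot: [0.975, 0.221, 0.003, 0.001]
ft_force: [-3.5, 2.6, 26.6]
width: 0.0
finger_force: 13.2
```

```bash
python3 seat.py .593 -.136 25.3
```

```text
lid [ 1.400e+00  1.100e+00  1.875e+02  1.386e+02  2.980e+01  2.000e-01
  5.938e+02 -1.344e+02] [0.1 0.2 0.5 0.4 3.8 0.3 0.1 0.2]
(array([ 593.8, -134.1]), array([188.3, 144.8]), 25.5)
{'e': (70.5, [0.6662, -0.1014]), 'ne': (78.5, [0.6348, -0.0654]), 'n': (79.6, [0.5678, -0.0827]), 'nw': (80.7, [0.5119, -0.1235]), 'w': (80.1, [0.5198, -0.1706]), 'sw': (79.8, [0.5512, -0.2066]), 's': (80.4, [0.6182, -0.1893])}
```

{"api": "drive_tool", "payload": {"linear": [[0,0,-0.3],[0,0,-0.5],[0,0,-0.5],[-1,0,-0.3],[-1,0,0],[0,0,0]], "dr": [[0,0,0],[0,0,0],[0,0,0],[0,0,0],[0,0,0],[0,0,0]], "grip": [1,1,1,1,1,1]}}

```text
t: 24.55
eef_pos: [0.6087, -0.1299, 0.1777]
eef_rot: [0.976, 0.22, -0.001, -0.0]
ft_force: [-0.7, 0.4, -0.7]
width: 0.0002
finger_force: 0.0
```

```bash
python3 seat.py .593 -.136 25.3; python3 plan.py .635,-.065,.15,-64.7,1
```

```text
lid [ 1.200e+00  1.600e+00  1.882e+02  1.382e+02 -6.700e+00 -2.000e-01
  5.934e+02 -1.340e+02] [0.1 0.3 0.5 0.8 1.2 0.3 0.2 0.2]
(array([ 593.3, -134.6]), array([189. , 141.6]), 24.7)
{'e': (71.1, [0.6662, -0.1014]), 'ne': (78.9, [0.6348, -0.0654]), 'n': (79.9, [0.5678, -0.0827]), 'nw': (80.4, [0.5119, -0.1235]), 'w': (80.0, [0.5198, -0.1706]), 'sw': (80.4, [0.5512, -0.2066]), 'se': (79.6, [0.6741, -0.1485])}
3
{"linear": [[0.53, -0.53, 0.3], [0.53, -0.53, 0.3], [0.53, -0.53, 0.3]] "dr": [[0.0, 0.0, 0.0008], [0.0, 0.0, 0.0008], [0.0, 0.0, 0.0008]] "grip": [1.0, 1.0, 1.0]
```

{"api": "drive_tool", "payload": {"linear": [[0.53,-0.52,0.3],[0.53,-0.52,0.3],[0.53,-0.52,0.3],[0,0,0],[0,0,0.2],[0,0,0.15],[0,0,0.1],[0,0,0.1],[0,0,0.08],[0,0,0],[0,0,0]], "dr": [[0,0,0],[0,0,0],[0,0,0],[0,0,0],[0,0,0],[0,0,0],[0,0,0],[0,0,0],[0,0,0],[0,0,0],[0,0,0]], "grip": [1,1,1,1,1,1,1,1,1,1,1]}}

```text
t: 25.85
eef_pos: [0.6357, -0.0662, 0.1331]
eef_rot: [0.975, 0.221, 0.002, 0.0]
ft_force: [-0.3, 3.7, 11.7]
width: 0.0002
finger_force: 5.8
```

{"api": "drive_tool", "payload": {"linear": [[0,0,0.05],[0,0,0]], "dr": [[0,0,0],[0,0,0]], "grip": [1,1]}}

```text
t: 26.05
eef_pos: [0.6358, -0.0663, 0.1328]
eef_rot: [0.975, 0.221, 0.002, 0.0]
ft_force: [-3.2, 3.6, 20.5]
width: -0.0004
finger_force: 9.8
```

{"api": "drive_tool", "payload": {"linear": [[0,0,-0.4],[0,0,-0.25],[-0.76,-0.14,0],[-0.76,-0.14,0],[-0.75,-0.15,0],[0,0,0],[0,0,0.2],[0,0,0.15],[0,0,0.15],[0,0,0.1],[0,0,0.05],[0,0,0]], "dr": [[0,0,0],[0,0,0],[0,0,0],[0,0,0],[0,0,0],[0,0,0],[0,0,0],[0,0,0],[0,0,0],[0,0,0],[0,0,0],[0,0,0]], "grip": [1,1,1,1,1,1,1,1,1,1,1,1]}}

```text
t: 27.25
eef_pos: [0.5687, -0.0836, 0.1322]
eef_rot: [0.975, 0.221, 0.001, 0.001]
ft_force: [-8.8, 1.2, 27.6]
width: -0.0002
finger_force: 13.7
```

```bash
python3 seat.py .593 -.136 25.3
```

```text
lid [   2.3    2.8  184.4  140.4  -76.9   -0.   593.9 -132.5] [0.3 0.4 0.4 0.8 2.7 0.6 0.3 0.4]
(array([ 594. , -133.6]), array([185.9, 144.2]), 25.1)
{'e': (71.9, [0.6662, -0.1014]), 'ne': (70.4, [0.6348, -0.0654]), 'n': (70.0, [0.5678, -0.0827]), 'nw': (76.8, [0.5119, -0.1235]), 'w': (80.3, [0.5198, -0.1706]), 's': (81.0, [0.6182, -0.1893]), 'se': (80.1, [0.6741, -0.1485])}
```

{"api": "drive_tool", "payload": {"linear": [[0,0,-0.4],[0,0,-0.25],[-0.76,0.14,0],[-0.76,0.14,0],[-0.75,0.15,0],[0,0,0],[0,0,0.2],[0,0,0.15],[0,0,0.15],[0,0,0.1],[0,0,0.03],[0,0,0]], "dr": [[0,0,0],[0,0,0],[0,0,0],[0,0,0],[0,0,0],[0,0,0],[0,0,0],[0,0,0],[0,0,0],[0,0,0],[0,0,0],[0,0,0]], "grip": [1,1,1,1,1,1,1,1,1,1,1,1]}}

```text
t: 28.65
eef_pos: [0.5127, -0.1244, 0.1321]
eef_rot: [0.975, 0.221, 0.001, 0.001]
ft_force: [-7.9, 0.1, 23.7]
width: -0.0002
finger_force: 11.7
```

{"api": "drive_tool", "payload": {"linear": [[0,0,-0.4],[0,0,-0.25],[-0.21,0.75,0],[-0.22,0.78,0],[0,0,0],[0,0,0.2],[0,0,0.15],[0,0,0.15],[0,0,0.1],[0,0,0.04],[0,0,0]], "dr": [[0,0,0],[0,0,0],[0,0,0],[0,0,0],[0,0,0],[0,0,0],[0,0,0],[0,0,0],[0,0,0],[0,0,0],[0,0,0]], "grip": [1,1,1,1,1,1,1,1,1,1,1]}}

```text
t: 29.75
eef_pos: [0.5201, -0.1712, 0.1328]
eef_rot: [0.975, 0.221, 0.001, 0.001]
ft_force: [-6.9, -1.5, 23.1]
width: -0.0002
finger_force: 11.5
```

```bash
python3 seat.py .593 -.136 25.3
```

```text
lid [   3.6    1.8  182.6  140.    -0.9    0.   595.5 -132.9] [3.1 0.2 5.6 0.5 0.2 0.5 2.8 1.3]
(array([ 593.6, -133.6]), array([188.8, 142.5]), 25.3)
{'e': (71.4, [0.6662, -0.1014]), 'ne': (70.5, [0.6348, -0.0654]), 'n': (69.5, [0.5678, -0.0827]), 'nw': (70.0, [0.5119, -0.1235]), 'w': (68.3, [0.5198, -0.1706]), 'sw': (78.1, [0.5512, -0.2066]), 's': (79.9, [0.6182, -0.1893]), 'se': (80.5, [0.6741, -0.1485])}
```

Continuing: sw, s, se.

{"api": "drive_tool", "payload": {"linear": [[0,0,-0.4],[0,0,-0.24],[0.21,0.75,0],[0.22,0.78,0],[0,0,0],[0,0,0.2],[0,0,0.15],[0,0,0.15],[0,0,0.1],[0,0,0.04],[0,0,0]], "dr": [[0,0,0],[0,0,0],[0,0,0],[0,0,0],[0,0,0],[0,0,0],[0,0,0],[0,0,0],[0,0,0],[0,0,0],[0,0,0]], "grip": [1,1,1,1,1,1,1,1,1,1,1]}}

```text
t: 31.05
eef_pos: [0.5514, -0.2075, 0.133]
eef_rot: [0.975, 0.221, 0.001, 0.001]
ft_force: [-5.1, -2.0, 18.9]
width: -0.0002
finger_force: 10.0
```

{"api": "drive_tool", "payload": {"linear": [[0,0,-0.4],[0,0,-0.24],[0.76,0.14,0],[0.76,0.14,0],[0.75,0.15,0],[0,0,0],[0,0,0.2],[0,0,0.15],[0,0,0.15],[0,0,0.1],[0,0,0.04],[0,0,0]], "dr": [[0,0,0],[0,0,0],[0,0,0],[0,0,0],[0,0,0],[0,0,0],[0,0,0],[0,0,0],[0,0,0],[0,0,0],[0,0,0],[0,0,0]], "grip": [1,1,1,1,1,1,1,1,1,1,1,1]}}

```text
t: 32.25
eef_pos: [0.6175, -0.1898, 0.131]
eef_rot: [0.975, 0.221, -0.0, -0.0]
ft_force: [-1.0, -0.3, 4.2]
width: -0.0001
finger_force: 2.2
```

{"api": "drive_tool", "payload": {"linear": [[0,0,-0.4],[0,0,-0.24],[0.76,-0.14,0],[0.76,-0.14,0],[0.75,-0.15,0],[0,0,0],[0,0,0.2],[0,0,0.15],[0,0,0.15],[0,0,0.1],[0,0,0.04],[0,0,0]], "dr": [[0,0,0],[0,0,0],[0,0,0],[0,0,0],[0,0,0],[0,0,0],[0,0,0],[0,0,0],[0,0,0],[0,0,0],[0,0,0],[0,0,0]], "grip": [1,1,1,1,1,1,1,1,1,1,1,1]}}

```text
t: 33.45
eef_pos: [0.674, -0.1491, 0.1311]
eef_rot: [0.975, 0.221, -0.0, 0.0]
ft_force: [-0.5, 0.7, 1.2]
width: -0.0
finger_force: 0.4
```

```bash
python3 seat.py .593 -.136 25.3
```

```text
lid [ 4.000e-01  6.000e-01  1.853e+02  1.414e+02  1.070e+01  2.000e-01
  5.931e+02 -1.352e+02] [0.2 0.4 0.4 0.6 0.2 0.6 0.3 0.4]
(array([ 593.2, -135.6]), array([187.1, 145.4]), 25.9)
{'e': (68.7, [0.6662, -0.1014]), 'ne': (68.6, [0.6348, -0.0654]), 'n': (69.5, [0.5678, -0.0827]), 'nw': (68.7, [0.5119, -0.1235]), 'w': (68.9, [0.5198, -0.1706]), 'sw': (68.9, [0.5512, -0.2066]), 's': (69.0, [0.6182, -0.1893]), 'se': (67.3, [0.6741, -0.1485])}
```

{"api": "drive_tool", "payload": {"linear": [[0,0,-0.4],[0,0,-1],[0,0,-1],[0,0,-1],[0,0,-1],[0,0,0],[0,0,0]], "dr": [[0,0,0],[0,0,0],[0,0,0],[0,0,0],[0,0,0],[0,0,0],[0,0,0]], "grip": [1,1,1,1,1,1,1]}}

```text
t: 34.35
eef_pos: [0.6749, -0.1487, 0.264]
eef_rot: [0.975, 0.221, 0.001, 0.0]
ft_force: [-0.2, -0.2, -1.1]
width: -0.0001
finger_force: 0.0
```

```bash
python3 seat.py .593 -.136 25.3 fin
```

```text
lid [ 4.000e-01  3.000e-01  1.854e+02  1.425e+02  1.000e-01 -2.000e-01
  5.932e+02 -1.355e+02] [0.1 0.1 0.2 0.4 0.6 0.3 0.1 0.1]
(array([ 593.3, -135.9]), array([187.5, 143.9]), 24.8)
{'e': (69.0, [0.6662, -0.1014]), 'ne': (68.8, [0.6348, -0.0654]), 'n': (68.5, [0.5678, -0.0827]), 'nw': (69.1, [0.5119, -0.1235]), 'w': (68.9, [0.5198, -0.1706]), 'sw': (69.7, [0.5512, -0.2066]), 's': (69.2, [0.6182, -0.1893]), 'se': (69.1, [0.6741, -0.1485])}
```

View pics/fin.png

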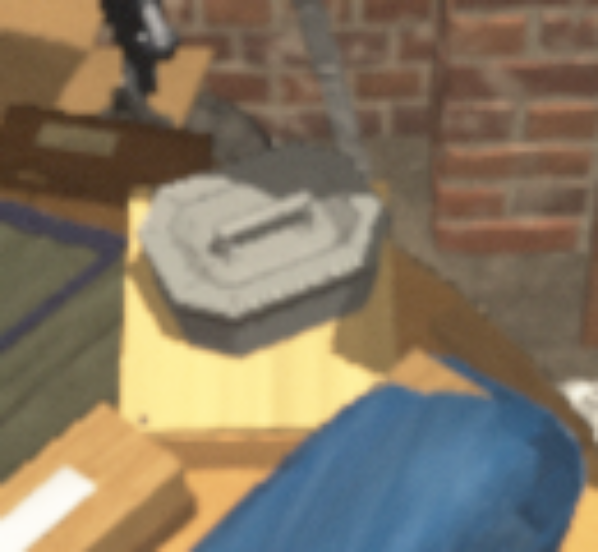

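The lid lies flush at (262,250). All sections are about 69 above the tub's origin, and the gripper is clear.

```bash
python3 -c "
from bench import robot
print(robot.job_done())"
```

```text
the job is handed in; nothing more can be done
None
```

The oak sample lies flat in the tub, the lid is snapped home all the way round (all 8 sections measured about 69 mm above the tub's origin), and the job was handed in about 35 s into the 72 s limit; no verdict came back.

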